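# Run the locked gauge carriage to its stop

## Robot

A 7-joint arm with a two-finger parallel gripper is mounted at the origin on a cart in front of the work surface, level with it; the furniture and walls round the work are solid. World frame = base frame: x ahead of the robot, y to its left, z up, the work surface at z = 0. Lengths are in m, angles in rad, forces in N, time in s.
With the tool pointing down it reaches from about 0.35 to 0.9 m from the base axis. Payload 8.1 kg.
Tool frame: the origin (TCP) lies on the mounting face of the last link; the fingertips stand 173 mm ahead of it and the grasp point (between the pads) lies 155 mm ahead of it (manip.grasp_offset is the distance from the TCP to the grasp point, in m); z points along the fingers, y is the line along which they close (so a half turn about z gives the same grasp; the last joint's range is limited). The gripper opens to 85 mm and grips with 20 to 120 N. Pads are 22 mm wide; open, the fingers measure 114 mm over their backs; the gripper's body (76 mm by 85 mm) begins 54 mm behind the grasp point. The pads swing forward as they close: fully open they stand 13 mm farther back than shut.
Start: joints at [1.142, 0.434, 0.025, 1.573, -0.012, 1.134, -0.075], TCP at [0.2, -0.592, 0.405] pointing down, gripper open.
Joint ranges: [-2.62, 2.62], [-0.44, 2.09], [-1.27, 1.32], [0.08, 2.57], [-1.32, 4.46], [0.12, 2], [-2.74, 2.74]. Speed limits (rad/s): [2.22, 2.22, 3.01, 3.01, 3.14, 3.14, 3.14].

## Interface

Orientations are given as [roll, pitch, yaw] about the fixed x, y, z axes, in that order (R = Rz(yaw) Ry(pitch) Rx(roll)).
In Python, from bench import manip gives the robot as it stands.
- The arm moves only by the tool play_rows, never from a script. Its argument "increments" is a list of rows, each a list of 3 entries, a list of its own where there are three numbers: the shift along the tool's x, y, z in cm, then the turn, a rotation vector about the tool's x, y, z in rad, then the opening in per cent of the stroke, from 0 (shut) to 100 (fully open). In form: [[[tx, ty, tz], [ax, ay, az], jaw], ...]. A call has 1 to 12 rows; each row shifts and turns the commanded pose from where the row before left it, along the tool's axes as they then stand; what a row does not reach is not made up. A row lasts 1/12 s, in which the tool goes at most 41.7 mm and 7.16 degrees, less where a joint would pass 70% of its speed; a pose out of reach is approached as far as the arm can. A call is refused whole if a number of a shift passes 4.17 or a number of a turn 0.125, either way. A call with a gripper value outside its range is refused whole. The fingers move at their own pace and stop on an object; "newtons" is the grip in N (left out, the last holds). Time passes only in rows, so rows that do not move let the fingers close. It gives the time, the measured TCP pose, the force, the opening and the grip force at its end, in the units of the state.
- manip.observe(): the state, without advancing time (a new reading comes with each control period).
- manip.get_image(name): name is "scene" or "top" or "wrist"; returns a dict with "image" (480x640x3 uint8, red, green, blue), "z_map" (480x640 float32, m along the optical axis (not along the pixel's ray), 0 where there is no reading), "camera_matrix" (3x3 intrinsics, pixels), "dist_coeffs" ([k1, k2, p1, p2, k3] as OpenCV has them; the pictures are not rectified), "pose" (4x4, takes a point from camera to world coordinates). Camera axes: x right, y up, looking along -z (the intrinsics and any distortion apply to the point x, -y, -z); pixel columns grow to the right and rows downward; lengths in m; the calibration is good to about 2 mm. A picture is of the moment at which its call begins.
- manip.job_done(): hands the job in; it is judged then, once.
The state is a dict: "time": time; "q": joint angles; "dq": joint speeds; "joint_torque": joint torques, N m; "eef_pos": TCP position; "ee_rot": TCP orientation; "contact_force": force on the tool from outside, world axes, zero at the start; "torque": the same for the moment, N m; "grip_width": finger opening in m; "grasp_force": force on a finger pad.
Only numpy, scipy, OpenCV 4.12 (cv2) and the standard library are available. Lean on these libraries where they do the work, as an engineer would, in place of code of your own. Each camera call takes 0.05 s, during which the arm holds its last target. There are 200 camera calls.

## Task

Press the lock button on the slide carriage and, keeping it pressed down, push the carriage along its rail until it rests against the tall stop with the star knob; then let the button come back up so that the carriage is locked there, and move clear. Do it with the fingertips only: leave the steel gauge block untouched in its nest and do not disturb the other loose things.

Things in the scene. Friction and masses are not known exactly. Their poses are not given: they have to be found in the camera images.
- riser: fixed plywood riser board on four legs, standing on the cabinet over some bagged trays; all the work is on it. 510 mm (x) by 600 mm (y), 18 mm thick, its top at z = 0.135. Origin under its middle at z = 0.
- slide_rail: fixed aluminium slide rail screwed to the riser board, 440 mm long along its own y axis, 90 mm wide along x, 20 mm high; origin at the centre of its underside (z = 0.135, the board's top). Its -x side faces the robot. The carriage can slide only along the rail's y axis, either way.
- carriage (a joint): position of the carriage along the rail's +y axis in m, 0 at the start, where its middle is at the rail's middle; grows towards the rail's +y end. While the lock button is up, a pin between rack teeth locks the carriage (1 mm of play); with the button held down it slides with 1 to 2 N. It does not spring back.
- carriage_mid (a point): centre of the grey carriage's deck top, 36 mm above the board. The deck is 120 mm (rail's x) by 90 mm (rail's y), 12 mm thick, and has the rail's directions. Its front half (-x) carries the lock button between two lips, its back half (+x) a nest with a steel gauge block.
- lock_button (a joint): how far the lock button is pressed, in m: 0 up (carriage locked), 0.006 fully down. A spring pushes it up, 4 N at the top and 6.4 N fully down. Over 2.5 mm of travel frees the carriage; beyond 3 mm counts as held down. Against a stop (within 3 mm) it comes fully up again; under a rack tooth it would stay half down.
- lock_button_top (a point): centre of the black lock button's flat top, 45 mm above the board when up, 39 mm fully down; 36 mm from the carriage's middle towards the rail's -x. It is 32 mm (x) by 36 mm (y). Beside it on either side along y stands a grey lip of the carriage, 10 mm thick, top 59 mm high; the pocket between the lips is 54 mm wide along y, so a fingertip on the button can push the lip ahead.
- tall_stop_mid (a point): point on the rail's centre line, 36 mm above the board, in the middle of the tall stop: a steel saddle 104 mm across the rail and 25 mm along it, 50 mm high, with a black six-lobed star knob on top (76 mm high in all). Fixed near one end of the rail, +y or -y, at a place that varies. The carriage rests against it when carriage_mid is 57.5 mm from this point.
- low_stop_mid (a point): the same point in the low stop, fixed near the other end of the rail: a steel saddle of the same footprint, only 37 mm high, with two small screw heads on top and no knob. Not the goal.
- gauge: steel gauge block 24 x 60 x 24 mm, loose, standing in the carriage's nest 35 mm from the carriage's middle towards the rail's +x, long axis along the rail; origin at the centre of its underside. The nest's rim is 10 mm high and leaves 1 to 2 mm of play all round. The block's top is 60 mm above the board.
- spare_key: loose hex key, 28 x 87 x 7 mm, lying on the board behind the rail (bystander)
- marker: loose marker pen, 134 mm long and 16 mm thick, lying in front of the rail (bystander)
- tape: loose roll of masking tape, 94 mm across and 24 mm high, lying at the back (bystander)

How it is judged:
On the way, in this order (a step that is already met when the one before it is completed fails the run):
1. the lock button is held down (over 3 mm) while the carriage is still more than 20 mm short of the tall stop (value of joint lock_button above 0.003 m and horizontal distance between carriage_mid and tall_stop_mid above 0.0775 m), for 0.1 s.
2. the carriage rests against the tall stop (within 3 mm) with the lock button still down (value of joint lock_button above 0.003 m and horizontal distance between carriage_mid and tall_stop_mid below 0.0605 m), for 0.1 s.
At the end, for the whole second after the job is handed in: The carriage is within 3 mm of touching the tall stop and at rest, the lock button is up again (less than 1.5 mm pressed), and the gauge block lies in its nest (horizontal distance between carriage_mid and tall_stop_mid below 0.0605 m and value of joint lock_button below 0.0015 m and velocity of joint carriage between -0.005 and 0.005 m/s and z of gauge in the frame of carriage_mid below 0.003 m and x of gauge in the frame of carriage_mid between 0.03 and 0.04 m and linear speed of gauge below 0.01 m/s).
It fails at once if the lock button is let up while the carriage is away from both its starting place (over 8 mm) and the tall stop (over 8 mm) (value of joint lock_button below 0.0015 m and horizontal distance between carriage_mid and tall_stop_mid above 0.0655 m and (value of joint carriage above 0.008 m or value of joint carriage below -0.008 m)).
It fails at once if the gauge block is touched by the robot (contact force between any of the fingers, the arm and gauge above 0.5 N).
It fails at once if the gauge block is lifted out of its nest (z of gauge in the frame of carriage_mid above 0.006 m).
It fails at once if a loose bystander is moved by more than 15 mm (distance of any of spare_key, marker, tape from where it was at the start of the episode above 0.015 m).
It also fails if it takes over 40 s, if anything falls off the work surface, if the arm or the gripper's body presses on something with over 40 N, if the wrist force passes 120 N, or if a joint passes its speed limit or range.

## Working session

There is one attempt and no reset: what is moved stays moved. The work goes in short steps, Python scripts to look and compute and a tool call to move; the robot and the scene stay as the last step left them, time stands still between calls to the robot, and variables do not carry over. Pictures are saved under pics/ and viewed, at most 10 in all, crops included, and the job is handed in when it is done.

Besides the shell and the picture viewer there is one more tool, called after "Request:" as a command line: name --argument value ..., lists and objects as JSON in quotes. play_rows: Moves the arm, as the interface text tells. Its arguments: {"type":"object","properties":{"increments":{"type":"array","items":{"type":"array"}},"newtons":{"type":"number"}},"required":["increments"]}

```bash
mkdir -p pics
cat > h.py <<'E'
import numpy as np, cv2
from bench import manip
def snap(n,f):
    d=manip.get_image(n); cv2.imwrite(f,cv2.cvtColor(d['image'],cv2.COLOR_RGB2BGR)); np.savez(f[:-4],**{k:np.array(v) for k,v in d.items()}); return d
def cloud(d):
    z=d['z_map']; h,w=z.shape
    u,v=np.meshgrid(np.arange(w),np.arange(h))
    p=cv2.undistortPoints(np.stack([u.ravel(),v.ravel()],1).astype(np.float64)[:,None],np.array(d['camera_matrix']),np.array(d['dist_coeffs'])).reshape(h,w,2)
    c=np.stack([p[...,0]*z,-p[...,1]*z,-z,np.ones_like(z)],-1)
    P=(c@np.array(d['pose']).T)[...,:3]; P[z==0]=np.nan; return P
E
python3 - <<'E'
from h import *
for n in('top','scene'):
    d=snap(n,f'pics/{n}0.png')
    print(n,d['pose'][:3,3])
s=manip.observe();print({k:np.round(v,3) for k,v in s.items()}, manip.grasp_offset)
E
```

```text
top [0.50397499 0.05289727 1.06077583]
scene [-0.20325779  0.7666947   0.85446919]
{'time': np.float64(0.1), 'q': array([ 1.142,  0.435,  0.025,  1.574, -0.012,  1.134, -0.075]), 'dq': array([ 0.   , -0.001, -0.002, -0.004, -0.001, -0.002,  0.002]), 'joint_torque': array([ 5.0000e-03, -6.7176e+01,  1.0290e+00, -3.1690e+01,  1.6000e-02,
        7.0000e-03, -0.0000e+00]), 'eef_pos': array([ 0.2  , -0.592,  0.404]), 'ee_rot': array([-3.14 ,  0.   ,  0.326]), 'contact_force': array([-0.031, -0.227, -0.488]), 'torque': array([ 0.004, -0.012,  0.046]), 'grasp_force': np.float64(0.0), 'grip_width': np.float64(0.085)} 0.1547
```

View pics/top0.png

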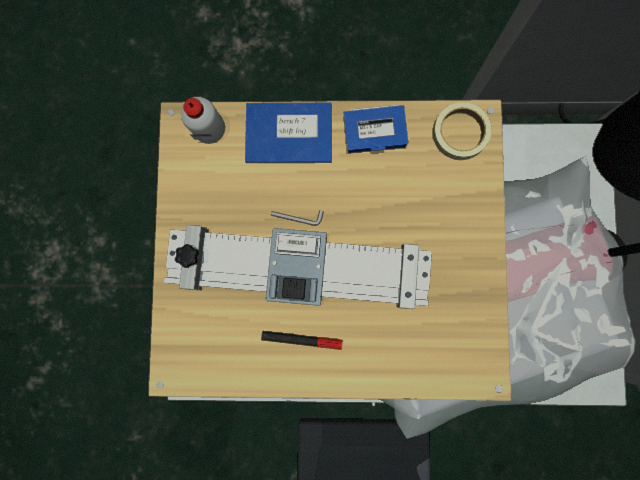

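View pics/scene0.png

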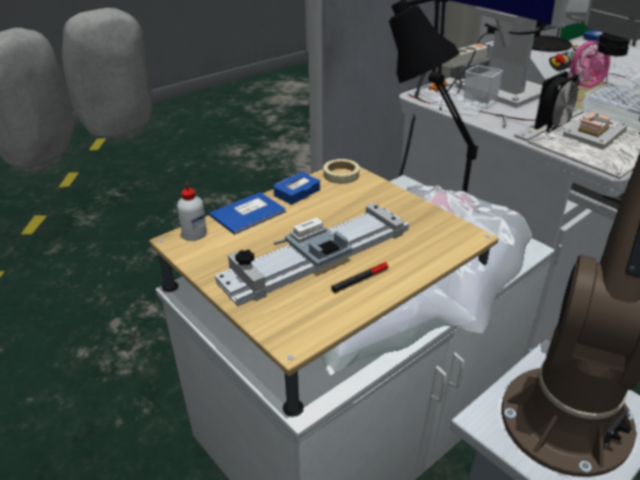

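The top view (up = +x, left = +y) shows the tall stop with the knob at about (187,257), the low stop at (410,275), the carriage at (297,266), the button at (293,288) and the gauge at (297,243). The marker lies at (302,340).

Run:
```python
from h import *
d=np.load('pics/top0.npz'); P=cloud(d); g=cv2.cvtColor(d['image'],cv2.COLOR_RGB2GRAY)
def blob(name,u0,u1,v0,v1,zl,zh,extra=None):
    Q=P[v0:v1,u0:u1]; m=(Q[...,2]>zl)&(Q[...,2]<zh)
    if extra is not None: m&=extra[v0:v1,u0:u1]
    q=Q[m]; r=cv2.minAreaRect((q[:,:2]*1000).astype(np.float32))
    print(name,len(q),'mean',q.mean(0).round(4),'rect',np.round(r[0],1),np.round(r[1],1),round(r[2],2))
print('board',np.nanmedian(P[360:380,200:450,2]))
blob('button',275,315,270,305,.165,.190,g<50)
blob('gauge',265,330,225,262,.189,.205)
blob('lips',260,330,265,310,.188,.203)
blob('deck',260,330,222,312,.163,.203)
blob('tall saddle',165,215,220,300,.178,.192)
blob('knob',165,215,220,300,.198,.22)
blob('low',395,425,235,315,.165,.180)
blob('rail',160,440,222,310,.148,.162)
```

```text
board 0.13498801603008198
button 345 mean [0.5192 0.137  0.1796] rect [518.7 139.4] [45.7 32.7] 85.26
gauge 564 mean [0.5891 0.1286 0.1946] rect [589.3 128.7] [59.6 24.3] 85.7
lips 299 mean [0.5181 0.134  0.193 ] rect [518.3 134.7] [74.3 36.9] 85.91
deck 4011 mean [0.5535 0.1307 0.1778] rect [554.4 131.8] [ 90.4 119.9] 85.49
tall saddle 730 mean [0.5669 0.3012 0.1848] rect [568.4 302.9] [ 26.8 104. ] 85.06
knob 420 mean [0.5678 0.3012 0.2099] rect [568.1 302.4] [33.4 36.7] 85.9
low 1009 mean [ 0.5391 -0.0513  0.1713] rect [539.5 -51.6] [ 25.4 103.7] 85.55
rail 7628 mean [0.5593 0.1225 0.1548] rect [554.3 131.7] [440.1 104.6] 85.37
```

Request:
play_rows --increments '[[[0,0,-1.0],[0,0,0.1],0],[[0,0,-1.5],[0,0,0.1],0],[[0,0,-1.5],[0,0,0.1],0],[[0,0,-1.0],[0,0,0.107],0],[[0.5,-1.5,0],[0,0,0],0],[[1.0,-3,0],[0,0,0],0],[[1.0,-3,0],[0,0,0],0],[[1.0,-3,0],[0,0,0],0],[[1.0,-3,0],[0,0,0],0],[[1.0,-3,0],[0,0,0],0],[[1.0,-3,0],[0,0,0],0],[[1.0,-3,0],[0,0,0],0]]' --newtons 60

```text
time: 1.1
eef_pos: [0.2933, -0.3723, 0.4545]
ee_rot: [-3.141, 0.0, -0.081]
contact_force: [0.1, -0.1, 0.3]
grip_width: 0.0003
grasp_force: 0.0
```

Request:
play_rows --increments '[[[1.1,-3.3,0],[0,0,0],0],[[1.1,-3.3,0],[0,0,0],0],[[1.1,-3.3,0],[0,0,0],0],[[1.1,-3.3,0],[0,0,0],0],[[1.1,-3.3,0],[0,0,0],0],[[1.1,-3.3,0],[0,0,0],0],[[1.1,-3.3,0],[0,0,0],0],[[1.1,-3.3,0],[0,0,0],0],[[1.1,-3.3,0],[0,0,0],0],[[1.1,-3.3,0],[0,0,0],0],[[1.1,-3.3,0],[0,0,0],0],[[1.1,-3.3,0],[0,0,0],0]]'

```text
time: 2.1
eef_pos: [0.4569, 0.0116, 0.4546]
ee_rot: [3.141, 0.0, -0.081]
contact_force: [0.8, -0.5, 0.0]
grip_width: -0.0002
grasp_force: 0.0
```

Request:
play_rows --increments '[[[1.1,-3.2,0],[0,0,0],0],[[1.1,-3.2,0],[0,0,0],0],[[1.1,-3.0,0],[0,0,0],0],[[1.0,-2.0,0],[0,0,0],0],[[0.6,-1.2,0],[0,0,0],0],[[0,0,0],[0,0,0],0],[[0,0,0],[0,0,0],0]]'

```text
time: 2.68
eef_pos: [0.5158, 0.1313, 0.4542]
ee_rot: [3.141, 0.001, -0.081]
contact_force: [0.9, -0.2, -0.4]
grip_width: 0.0002
grasp_force: 0.0
```

Request:
play_rows --increments '[[[0.24,-0.36,1.0],[0,0,0],0],[[0,0,1.5],[0,0,0],0],[[0,0,1.5],[0,0,0],0],[[0,0,1.0],[0,0,0],0],[[0,0,1.0],[0,0,0],0],[[0,0,0.6],[0,0,0],0],[[0,0,0],[0,0,0],0]]'

```text
time: 3.27
eef_pos: [0.5182, 0.1343, 0.3874]
ee_rot: [3.141, 0.002, -0.082]
contact_force: [-0.3, -0.1, 0.3]
grip_width: -0.0001
grasp_force: 0.0
```

Run:
```python
from h import *
a=snap('wrist','pics/w1.png')['image'];d=snap('scene','pics/s1.png')['image']
c=cv2.resize(d[180:330,210:410],None,fx=3,fy=3,interpolation=cv2.INTER_CUBIC)
cv2.imwrite('pics/both.png',cv2.cvtColor(np.vstack([cv2.resize(a,(400,300)),cv2.resize(c,(400,300))]),cv2.COLOR_RGB2BGR))
```

```text
(no output)
```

View pics/both.png

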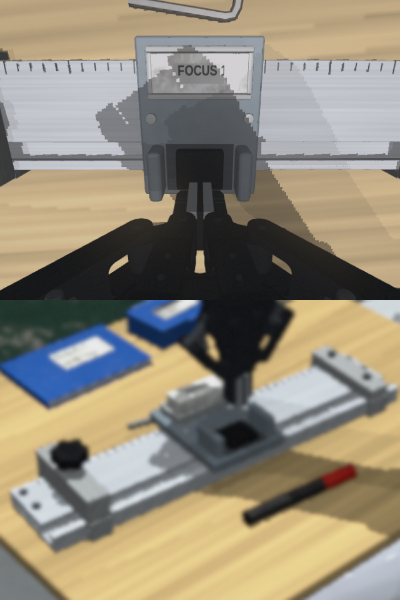

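The fingertips are centred between the lips, above the button, and the gauge is well clear behind them.

Request:
play_rows --increments '[[[0,0,1.0],[0,0,0],0],[[0,0,1.0],[0,0,0],0],[[0,0,0.6],[0,0,0],0],[[0,0,0.4],[0,0,0],0],[[0,0,0.3],[0,0,0],0],[[0,0,0.3],[0,0,0],0],[[0,0,0],[0,0,0],0],[[0,0,0],[0,0,0],0]]'

```text
time: 4.03
eef_pos: [0.5184, 0.1351, 0.3529]
ee_rot: [3.141, 0.0, -0.081]
contact_force: [-1.9, -1.3, 3.9]
grip_width: -0.0001
grasp_force: 1.9
```

Request:
play_rows --increments '[[[0,0,0.2],[0,0,0],0],[[0,0,0.2],[0,0,0],0],[[0,0,0.15],[0,0,0],0],[[0,0,0],[0,0,0],0],[[0,0,0],[0,0,0],0],[[0,0,0],[0,0,0],0]]'

```text
time: 4.53
eef_pos: [0.5185, 0.1352, 0.3475]
ee_rot: [-3.141, -0.0, -0.081]
contact_force: [-2.2, -1.0, 5.7]
grip_width: -0.0004
grasp_force: 2.9
```

Request:
play_rows --increments '[[[0,-0.3,0.03],[0,0,0],0],[[0,-0.5,0],[0,0,0],0],[[0,-0.5,0],[0,0,0],0],[[0,-0.5,0],[0,0,0],0],[[0,-0.5,0],[0,0,0],0],[[0,-0.5,0],[0,0,0],0],[[0,-0.5,0],[0,0,0],0],[[0,-0.5,0],[0,0,0],0],[[0,-0.5,0],[0,0,0],0],[[0,-0.5,0],[0,0,0],0],[[0,0,0],[0,0,0],0],[[0,0,0],[0,0,0],0]]'

```text
time: 5.53
eef_pos: [0.5224, 0.1839, 0.3474]
ee_rot: [-3.14, -0.001, -0.08]
contact_force: [-3.0, 1.0, 7.9]
grip_width: -0.0
grasp_force: 3.6
```

Run:
```python
from h import *
d=snap('top','pics/t2.png');P=cloud(d)
Q=P[215:315,160:330];m=(Q[...,2]>.163)&(Q[...,2]<.167+.04)&(Q[...,1]<.28);q=Q[m]
# gauge top and its position along rail
r=np.array([.0813,.9967]);m=(Q[...,2]>.189)&(Q[...,2]<.2)&(Q[...,0]>.57)&(Q[...,1]<.27)
print('gauge',cv2.minAreaRect((Q[m][:,:2]*1000).astype(np.float32)),m.sum())
c=cv2.resize(d['image'][200:380,140:380],None,fx=3,fy=3)
cv2.imwrite('pics/t2c.png',cv2.cvtColor(c,cv2.COLOR_RGB2BGR))
```

```text
gauge ((593.2310791015625, 177.74798583984375), (60.201053619384766, 24.212493896484375), 84.89118957519531) 526
```

View pics/t2c.png

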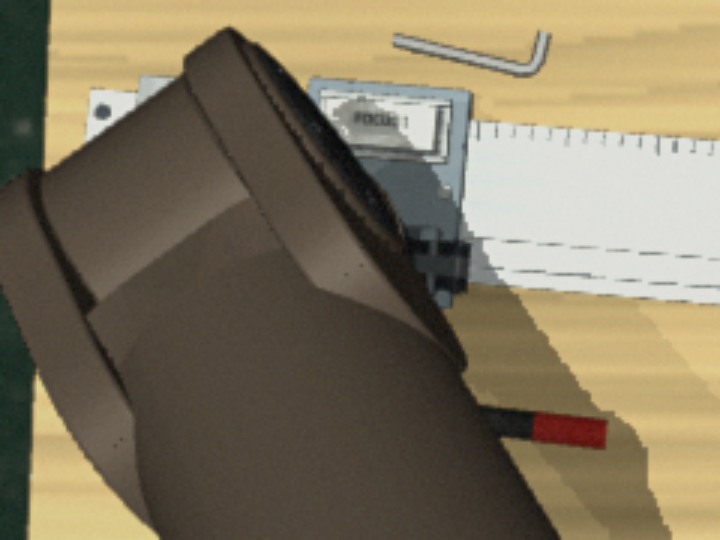

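The carriage (gauge and nest at (390,125) in the crop) has moved about 49 mm together with the fingers. The marker and hex key are undisturbed, and about 65 mm remain.

Request:
play_rows --increments '[[[0,-0.5,0],[0,0,0],0],[[0,-0.5,0],[0,0,0],0],[[0,-0.5,0],[0,0,0],0],[[0,-0.5,0],[0,0,0],0],[[0,-0.5,0],[0,0,0],0],[[0,-0.5,0],[0,0,0],0],[[0,-0.5,0],[0,0,0],0],[[0,-0.5,0],[0,0,0],0],[[0,-0.5,0],[0,0,0],0],[[0,-0.5,0],[0,0,0],0],[[0,-0.4,0],[0,0,0],0],[[0,-0.2,0],[0,0,0],0]]'

```text
time: 6.58
eef_pos: [0.527, 0.2396, 0.3475]
ee_rot: [-3.14, -0.001, -0.081]
contact_force: [-4.1, -0.9, 6.7]
grip_width: 0.0
grasp_force: 3.7
```

Request:
play_rows --increments '[[[0,-0.2,0],[0,0,0],0],[[0,-0.2,0],[0,0,0],0],[[0,-0.2,0],[0,0,0],0],[[0,-0.2,0],[0,0,0],0],[[0,-0.2,0],[0,0,0],0],[[0,0,0],[0,0,0],0]]'

```text
time: 7.08
eef_pos: [0.5278, 0.2491, 0.3475]
ee_rot: [-3.141, -0.001, -0.081]
contact_force: [-3.1, -0.3, 7.4]
grip_width: -0.0003
grasp_force: 3.8
```

Request:
play_rows --increments '[[[0,-0.2,0],[0,0,0],0],[[0,-0.2,0],[0,0,0],0],[[0,-0.1,0],[0,0,0],0],[[0,0,0],[0,0,0],0],[[0,0,0],[0,0,0],0]]'

```text
time: 7.5
eef_pos: [0.5287, 0.2527, 0.3474]
ee_rot: [3.14, -0.001, -0.082]
contact_force: [-0.8, -4.5, 8.3]
grip_width: 0.0003
grasp_force: 4.2
```

Run:
```python
from h import *
d=snap('top','pics/t3.png');P=cloud(d)
Q=P[215:315,160:330]
m=(Q[...,2]>.189)&(Q[...,2]<.2)&(Q[...,0]>.575)&(Q[...,1]<.28);print('gauge',cv2.minAreaRect((Q[m][:,:2]*1000).astype(np.float32)),m.sum())
d=snap('wrist','pics/w3.png')
```

```text
gauge ((598.3502197265625, 242.7310333251953), (60.776065826416016, 24.226314544677734), 84.94212341308594) 567
```

View pics/w3.png

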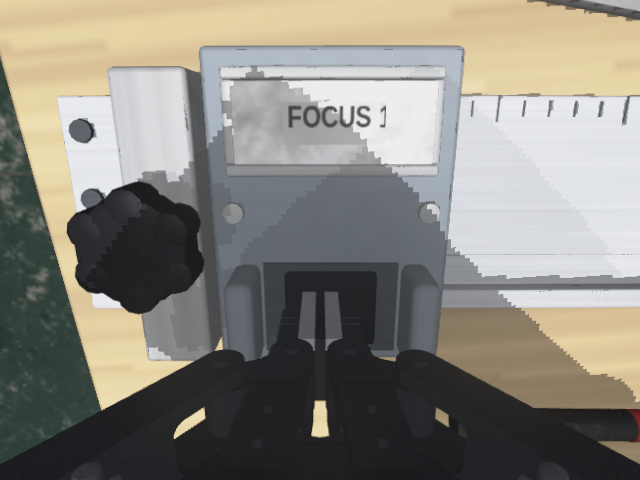

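The carriage face is against the saddle (contact line near x≈205). The carriage has travelled about 114 mm, as expected, and the fingers feel a 4.5 N reaction from the stop, so I'm releasing straight up.

Request:
play_rows --increments '[[[0,0,-0.2],[0,0,0],0],[[0,0,-0.3],[0,0,0],0],[[0,0,-0.5],[0,0,0],0],[[0,0,-1.0],[0,0,0],0],[[0,0,-2.0],[0,0,0],0],[[0,0,-2.0],[0,0,0],0],[[0,0,-2.0],[0,0,0],0],[[0,0,-2.0],[0,0,0],0],[[-2,2,0],[0,0,0],0],[[-3,3,0],[0,0,0],0],[[-3,3,0],[0,0,0],0],[[-2,3,0],[0,0,0],0]]'

```text
time: 8.6
eef_pos: [0.4181, 0.1531, 0.4471]
ee_rot: [-3.141, 0.0, -0.079]
contact_force: [0.9, -1.3, 1.1]
grip_width: -0.0001
grasp_force: 0.0
```

Request:
play_rows --increments '[[[0,3,0],[0,0,0],0],[[0,3,0],[0,0,0],0],[[0,4,0],[0,0,0],0],[[0,4,0],[0,0,0],0],[[0,4,0],[0,0,0],0],[[0,4,0],[0,0,0],0],[[0,3,0],[0,0,0],0],[[0,1,0],[0,0,0],0],[[0,0,0],[0,0,0],0]]'

```text
time: 9.35
eef_pos: [0.3993, -0.1083, 0.4474]
ee_rot: [3.141, -0.001, -0.086]
contact_force: [-0.6, 0.6, -0.6]
grip_width: 0.0001
grasp_force: 0.0
```

Run:
```python
from h import *
d=snap('top','pics/t4.png');P=cloud(d);g=cv2.cvtColor(d['image'],cv2.COLOR_RGB2GRAY)
Q=P[215:315,160:330]
m=(Q[...,2]>.189)&(Q[...,2]<.2)&(Q[...,0]>.575)&(Q[...,1]<.28);print('gauge',cv2.minAreaRect((Q[m][:,:2]*1000).astype(np.float32)),m.sum())
m=np.hypot(P[...,0]-.5278,P[...,1]-.249)<.012
print('button z',np.nanmedian(P[m][:,2]),m.sum(),g[m].mean())
c=cv2.resize(d['image'][200:380,140:380],None,fx=3,fy=3)
cv2.imwrite('pics/t4c.png',cv2.cvtColor(c,cv2.COLOR_RGB2BGR))
```

```text
gauge ((598.4436645507812, 242.79074096679688), (60.88745880126953, 24.229074478149414), 85.08746337890625) 563
button z 0.17991009276688508 173 41.83236994219653
```

View pics/t4c.png

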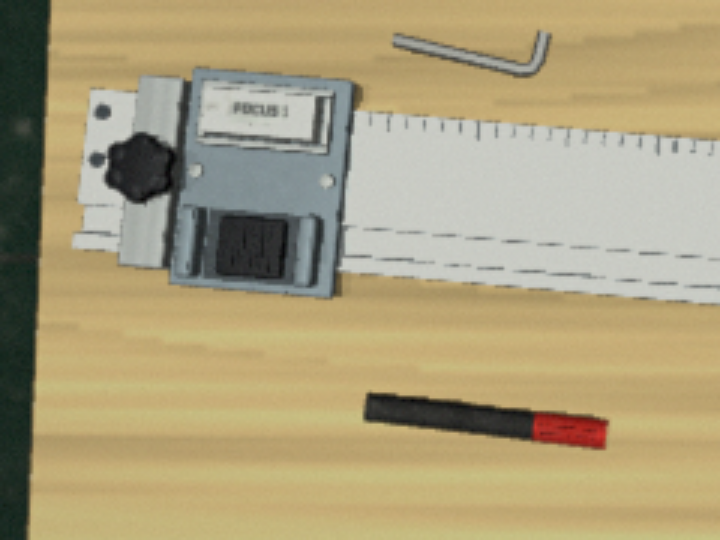

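The carriage sits against the tall stop (contact near (183,180)), and the button top is back at 0.180 m, fully up. The gauge is in its nest, and the hex key and marker have not moved.

```bash
python3 -c "
from bench import manip; print(manip.job_done())"
```

```text
the job is handed in; nothing more can be done
None
```

The carriage is locked against the tall stop with its button back up, the gauge block is in its nest, the hex key and marker have not moved, the arm is clear, and the job is handed in (no verdict was returned).

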